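# Move the guitar braces to the gluing rack in order

### The job

The four shaped guitar braces lie on the blue-forked carving rack in the order they will be glued. Move them to the empty gluing rack with the two beech rails, one brace to a notch and in the same order from left to right, each lying flat face down and about centred across both rails. Set them down without dropping them, and leave the chisel between the racks where it lies.

Things in the scene. Friction and masses are not known exactly. Their poses are not given: they have to be found in the camera images.
- brace_spruce: Loose guitar brace of pale spruce, scalloped (high in the middle, cut low on both sides of it): a straight strip 230 mm long (its x), 12 mm wide (its y) and 20 mm high in the middle, full height over the middle 70 mm, ends tapering; about 30 g. Origin: centre of its flat underside (the glue face), z up. Grip it across its width at the middle of its length.
- brace_carbon: Loose guitar brace of pale spruce with a black carbon strip along its top: a straight strip 200 mm long (its x), 16 mm wide (its y) and 18 mm high in the middle, full height over the middle 130 mm, ends tapering; about 30 g. Origin: centre of its flat underside (the glue face), z up. Grip it across its width at the middle of its length.
- brace_cedar: Loose guitar brace of orange-brown cedar: a straight strip 175 mm long (its x), 13 mm wide (its y) and 18 mm high in the middle, full height over the middle 115 mm, ends tapering; about 22 g. Origin: centre of its flat underside (the glue face), z up. Grip it across its width at the middle of its length.
- brace_mahogany: Loose guitar brace of very dark brown mahogany: a straight strip 150 mm long (its x), 10 mm wide (its y) and 16 mm high in the middle, full height over the middle 110 mm, ends tapering; about 18 g. Origin: centre of its flat underside (the glue face), z up. Grip it across its width at the middle of its length.
- rest_spruce: Fixed rest of the carving rack, under brace_spruce at the start: plywood foot 150 x 46 x 8 mm, two blue forks at x = -52 and +52 mm, 14 mm thick. Origin: centre of its underside, 12 mm above the bench; y across the row. The brace lies 30 mm above it, between prongs 36 mm apart, 45 mm high; fingers fit between the forks. The rests stand at 60 mm pitch, in changing order.
- rest_carbon: Fixed rest of the carving rack, under brace_carbon at the start: plywood foot 150 x 46 x 8 mm, two blue forks at x = -52 and +52 mm, 14 mm thick. Origin: centre of its underside, 12 mm above the bench; y across the row. The brace lies 30 mm above it, between prongs 36 mm apart, 45 mm high; fingers fit between the forks. The rests stand at 60 mm pitch, in changing order.
- rest_cedar: Fixed rest of the carving rack, under brace_cedar at the start: plywood foot 150 x 46 x 8 mm, two blue forks at x = -52 and +52 mm, 14 mm thick. Origin: centre of its underside, 12 mm above the bench; y across the row. The brace lies 30 mm above it, between prongs 36 mm apart, 45 mm high; fingers fit between the forks. The rests stand at 60 mm pitch, in changing order.
- rest_mahogany: Fixed rest of the carving rack, under brace_mahogany at the start: plywood foot 150 x 46 x 8 mm, two blue forks at x = -52 and +52 mm, 14 mm thick. Origin: centre of its underside, 12 mm above the bench; y across the row. The brace lies 30 mm above it, between prongs 36 mm apart, 45 mm high; fingers fit between the forks. The rests stand at 60 mm pitch, in changing order.
- gluing_rack: Fixed gluing rack: dark board 200 (x) x 270 (y) x 12 mm, two beech rails along y at x = -52 and +52 mm, 14 mm thick, 90 mm free between for the fingers. Both have four notches, centres y = -90, -30, 30, 90 mm, 40 mm wide, floor 42, teeth 58 mm above the origin (middle of the board's underside). +y is left as the robot sees it (yaw within 0.2). Beside a placed brace open the fingers half.
- chisel: Loose chisel with wooden handle and brass ferrule lying on the bench between the racks, 250 mm long (x, blade to +x), 27 mm high and wide, origin at its middle on the bench. Not to be moved.
Mind the look-alikes: they are no part of the job. Leave any purple look-alike of the brace_cedar alone.

How it is judged (in metres and radians):
At the end, for the whole second after the job is handed in: Each brace is flat on both notch floors of its own notch (height within 5 mm, tilt under 0.12 rad, lengthwise within 25 mm of the rack's middle, within 0.2 rad of the notch's line), in the same left-to-right order as their rests on the carving rack; released and at rest (x of brace_spruce in the frame of gluing_rack between -0.025 and 0.025 m and z of brace_spruce in the frame of gluing_rack between 0.037 and 0.047 m and y of brace_spruce in the frame of gluing_rack between -0.11 and 0.11 m and angle between each of brace_spruce, brace_carbon, brace_cedar, brace_mahogany's own z axis and vertical below 0.12 rad and angle between the x axis of each of brace_spruce, brace_carbon, brace_cedar, brace_mahogany and the x axis of gluing_rack, either way round below 0.2 rad and linear speed of each of brace_spruce, brace_carbon, brace_cedar, brace_mahogany below 0.02 m/s and angular speed of each of brace_spruce, brace_carbon, brace_cedar, brace_mahogany below 0.2 rad/s and x of brace_carbon in the frame of gluing_rack between -0.025 and 0.025 m and z of brace_carbon in the frame of gluing_rack between 0.037 and 0.047 m and y of brace_carbon in the frame of gluing_rack between -0.11 and 0.11 m and x of brace_cedar in the frame of gluing_rack between -0.025 and 0.025 m and z of brace_cedar in the frame of gluing_rack between 0.037 and 0.047 m and y of brace_cedar in the frame of gluing_rack between -0.11 and 0.11 m and x of brace_mahogany in the frame of gluing_rack between -0.025 and 0.025 m and z of brace_mahogany in the frame of gluing_rack between 0.037 and 0.047 m and y of brace_mahogany in the frame of gluing_rack between -0.11 and 0.11 m and ((y of rest_carbon in the frame of rest_spruce above 0 m and ((y of brace_carbon in the frame of gluing_rack above -0.06 m and y of brace_spruce in the frame of gluing_rack below -0.06 m) or (y of brace_carbon in the frame of gluing_rack above 0 m and y of brace_spruce in the frame of gluing_rack below 0 m) or (y of brace_carbon in the frame of gluing_rack above 0.06 m and y of brace_spruce in the frame of gluing_rack below 0.06 m))) or (y of rest_spruce in the frame of rest_carbon above 0 m and ((y of brace_spruce in the frame of gluing_rack above -0.06 m and y of brace_carbon in the frame of gluing_rack below -0.06 m) or (y of brace_spruce in the frame of gluing_rack above 0 m and y of brace_carbon in the frame of gluing_rack below 0 m) or (y of brace_spruce in the frame of gluing_rack above 0.06 m and y of brace_carbon in the frame of gluing_rack below 0.06 m)))) and ((y of rest_cedar in the frame of rest_spruce above 0 m and ((y of brace_cedar in the frame of gluing_rack above -0.06 m and y of brace_spruce in the frame of gluing_rack below -0.06 m) or (y of brace_cedar in the frame of gluing_rack above 0 m and y of brace_spruce in the frame of gluing_rack below 0 m) or (y of brace_cedar in the frame of gluing_rack above 0.06 m and y of brace_spruce in the frame of gluing_rack below 0.06 m))) or (y of rest_spruce in the frame of rest_cedar above 0 m and ((y of brace_spruce in the frame of gluing_rack above -0.06 m and y of brace_cedar in the frame of gluing_rack below -0.06 m) or (y of brace_spruce in the frame of gluing_rack above 0 m and y of brace_cedar in the frame of gluing_rack below 0 m) or (y of brace_spruce in the frame of gluing_rack above 0.06 m and y of brace_cedar in the frame of gluing_rack below 0.06 m)))) and ((y of rest_cedar in the frame of rest_carbon above 0 m and ((y of brace_cedar in the frame of gluing_rack above -0.06 m and y of brace_carbon in the frame of gluing_rack below -0.06 m) or (y of brace_cedar in the frame of gluing_rack above 0 m and y of brace_carbon in the frame of gluing_rack below 0 m) or (y of brace_cedar in the frame of gluing_rack above 0.06 m and y of brace_carbon in the frame of gluing_rack below 0.06 m))) or (y of rest_carbon in the frame of rest_cedar above 0 m and ((y of brace_carbon in the frame of gluing_rack above -0.06 m and y of brace_cedar in the frame of gluing_rack below -0.06 m) or (y of brace_carbon in the frame of gluing_rack above 0 m and y of brace_cedar in the frame of gluing_rack below 0 m) or (y of brace_carbon in the frame of gluing_rack above 0.06 m and y of brace_cedar in the frame of gluing_rack below 0.06 m)))) and ((y of rest_mahogany in the frame of rest_spruce above 0 m and ((y of brace_mahogany in the frame of gluing_rack above -0.06 m and y of brace_spruce in the frame of gluing_rack below -0.06 m) or (y of brace_mahogany in the frame of gluing_rack above 0 m and y of brace_spruce in the frame of gluing_rack below 0 m) or (y of brace_mahogany in the frame of gluing_rack above 0.06 m and y of brace_spruce in the frame of gluing_rack below 0.06 m))) or (y of rest_spruce in the frame of rest_mahogany above 0 m and ((y of brace_spruce in the frame of gluing_rack above -0.06 m and y of brace_mahogany in the frame of gluing_rack below -0.06 m) or (y of brace_spruce in the frame of gluing_rack above 0 m and y of brace_mahogany in the frame of gluing_rack below 0 m) or (y of brace_spruce in the frame of gluing_rack above 0.06 m and y of brace_mahogany in the frame of gluing_rack below 0.06 m)))) and ((y of rest_mahogany in the frame of rest_carbon above 0 m and ((y of brace_mahogany in the frame of gluing_rack above -0.06 m and y of brace_carbon in the frame of gluing_rack below -0.06 m) or (y of brace_mahogany in the frame of gluing_rack above 0 m and y of brace_carbon in the frame of gluing_rack below 0 m) or (y of brace_mahogany in the frame of gluing_rack above 0.06 m and y of brace_carbon in the frame of gluing_rack below 0.06 m))) or (y of rest_carbon in the frame of rest_mahogany above 0 m and ((y of brace_carbon in the frame of gluing_rack above -0.06 m and y of brace_mahogany in the frame of gluing_rack below -0.06 m) or (y of brace_carbon in the frame of gluing_rack above 0 m and y of brace_mahogany in the frame of gluing_rack below 0 m) or (y of brace_carbon in the frame of gluing_rack above 0.06 m and y of brace_mahogany in the frame of gluing_rack below 0.06 m)))) and ((y of rest_mahogany in the frame of rest_cedar above 0 m and ((y of brace_mahogany in the frame of gluing_rack above -0.06 m and y of brace_cedar in the frame of gluing_rack below -0.06 m) or (y of brace_mahogany in the frame of gluing_rack above 0 m and y of brace_cedar in the frame of gluing_rack below 0 m) or (y of brace_mahogany in the frame of gluing_rack above 0.06 m and y of brace_cedar in the frame of gluing_rack below 0.06 m))) or (y of rest_cedar in the frame of rest_mahogany above 0 m and ((y of brace_cedar in the frame of gluing_rack above -0.06 m and y of brace_mahogany in the frame of gluing_rack below -0.06 m) or (y of brace_cedar in the frame of gluing_rack above 0 m and y of brace_mahogany in the frame of gluing_rack below 0 m) or (y of brace_cedar in the frame of gluing_rack above 0.06 m and y of brace_mahogany in the frame of gluing_rack below 0.06 m))))); the robot touches nothing.
It fails at once if the chisel is moved by more than 20 mm (distance of chisel from where it was at the start of the episode above 0.02 m).
It fails at once if the spruce brace is dropped (falls faster than 0.7 m/s, a drop of over 25 mm, with no finger on it) (linear speed of brace_spruce above 0.7 m/s and contact force between the fingers and brace_spruce below 0.05 N).
It fails at once if the carbon brace is dropped (falls faster than 0.7 m/s, a drop of over 25 mm, with no finger on it) (linear speed of brace_carbon above 0.7 m/s and contact force between the fingers and brace_carbon below 0.05 N).
It fails at once if the cedar brace is dropped (falls faster than 0.7 m/s, a drop of over 25 mm, with no finger on it) (linear speed of brace_cedar above 0.7 m/s and contact force between the fingers and brace_cedar below 0.05 N).
It fails at once if the mahogany brace is dropped (falls faster than 0.7 m/s, a drop of over 25 mm, with no finger on it) (linear speed of brace_mahogany above 0.7 m/s and contact force between the fingers and brace_mahogany below 0.05 N).
It also fails if it takes over 115 s, if anything falls off the work surface, if the arm or the gripper's body presses on something with over 40 N, if the wrist force passes 120 N, or if a joint passes its speed limit or range.

### The arm

A 6-joint arm with a two-finger parallel gripper is mounted at the origin on the work surface. World frame = base frame: x ahead of the robot, y to its left, z up, the work surface at z = 0. Lengths are in mm, angles in rad, forces in N, time in s.
With the tool pointing down it reaches from about 350 to 775 mm from the base axis. Payload 7.3 kg.
Tool frame: the origin (TCP) lies midway between the tips of the shut fingers; the grasp point (between the pads) lies 19 mm behind it; z points along the fingers, y is the line along which they close (so a half turn about z gives the same grasp; the last joint's range is limited). The gripper opens to 92 mm and grips with 3 to 60 N. Pads are 19 mm wide; open, the fingers measure 130 mm over their backs; the gripper's body (75 mm by 190 mm) begins 47 mm behind the grasp point.
Start: joints at [-1.4, 0.342, 1.524, -0, 1.275, -0.146], TCP at [163.574, -498.887, 226.741] pointing down, gripper open.
Joint ranges: [-2.53, 2.53], [-0.77, 2.02], [0.04, 2.7], [-1, 4.14], [0.28, 2.66], [-3.11, 3.11]. Speed limits (rad/s): [2.57, 2.57, 3.14, 3.14, 3.14, 3.14].

### API

Orientations are given as [roll, pitch, yaw] about the fixed x, y, z axes, in that order (R = Rz(yaw) Ry(pitch) Rx(roll)).
In Python, from plant import monitor, optics, workorder gives the robot as it stands. The module is installed in compiled form; this text tells all that it offers.
- The arm moves only by the tool servo_tool, never from a script. Its arguments are lists of equal length, an entry for each row: "linear": the shift along the tool's x, y, z as a fraction of full scale, a list of three; "spin": the turn about the tool's z as a fraction of full scale. In form: {"linear": [[dx, dy, dz], ...], "spin": [spin, ...]}. A call has exactly 8 rows; each row shifts and turns the commanded pose from where the row before left it, along the tool's axes as they then stand; what a row does not reach is not made up. Full scale, the value 1, is 200 mm for a shift and 90 degrees for a turn. A row lasts 1/8 s, in which the tool goes at most 62.5 mm and 10.7 degrees, less where a joint would pass 70% of its speed; a pose out of reach is approached as far as the arm can. A call with a number of a shift or a turn outside -1 to 1 is refused whole. A call with a gripper value outside its range is refused whole. "hand" is the opening, from -1 (shut) to 1 (fully open), set as the call begins (left out, the last holds). The fingers move at their own pace and stop on an object; the grip force is fixed at half the most. Time passes only in rows, so rows that do not move let the fingers close, or fill a call up. It gives the time, the measured TCP pose, the force, the opening and the grip force at its end, in the units of the state.
- monitor.get_obs(): the state, without advancing time (a new reading comes with each control period).
- optics.capture(name): name is "scene" or "side" or "wrist"; returns a dict with "frame" (420x560x3 uint8, blue, green, red), "K" (3x3 intrinsics, pixels), "world_to_cam" (4x4, takes a point from world to camera coordinates). Camera axes: x right, y down, z forward; pixel columns grow to the right and rows downward; lengths in mm; the calibration is good to about 2 mm. A picture is of the moment at which its call begins. There is no depth.
- workorder.close_job(): hands the job in; it is judged then, once.
The state is a dict: "time": time; "joint_positions": joint angles; "dq": joint speeds; "tau": joint torques, N m; "tool_pos": TCP position; "tcp_rot": TCP orientation; "contact_force": force on the tool from outside, world axes, zero at the start; "moment": the same for the moment, N m; "grip_width": finger opening in mm; "finger_force": force on a finger pad.
Only numpy, scipy, OpenCV 4.12 (cv2) and the standard library are available. Lean on these libraries where they do the work, as an engineer would, in place of code of your own. Each camera call takes 0.05 s, during which the arm holds its last target. There are 200 camera calls.

## Working session

There is one attempt and no reset: what is moved stays moved. The work goes in short steps, Python scripts to look and compute and a tool call to move; the robot and the scene stay as the last step left them, time stands still between calls to the robot, and variables do not carry over. Pictures are saved under pics/ and viewed, at most 14 in all, crops included, and the job is handed in when it is done.

Besides the shell and the picture viewer there is one more tool, called as a command line: name --pt "numbers of a row" for each row, then --argument value for the rest. servo_tool: Moves the arm, as the interface text tells. Shift numbers are shares of 200 mm and turn numbers shares of 90 degrees, none past 1 either way. Its arguments: {"type":"object","properties":{"linear":{"type":"array","items":{"type":"array","items":{"type":"number","minimum":-1,"maximum":1}}},"spin":{"type":"array","items":{"type":"number","minimum":-1,"maximum":1}},"hand":{"type":"number"}},"required":["linear","spin"]}

```bash
mkdir -p pics
cat > h.py <<'E'
import numpy as np, cv2
from plant import monitor, optics, workorder
def cap(n,save=None):
    c=optics.capture(n); 
    if save: cv2.imwrite(f'pics/{save}.png',c['frame'])
    np.savez(f'{n}.npz',**c); return c
def load(n): return dict(np.load(f'{n}.npz'))
def ray(c,uv,z):
    uv=np.atleast_2d(uv).astype(float); W=c['world_to_cam']; R,t=W[:3,:3],W[:3,3]
    o=-R.T@t; d=(np.linalg.inv(c['K'])@np.c_[uv,np.ones(len(uv))].T).T@R
    return o+d*((z-o[2])/d[:,2])[:,None]
def proj(c,p):
    p=np.atleast_2d(p); q=(c['K']@(c['world_to_cam']@np.c_[p,np.ones(len(p))].T)[:3]).T
    return q[:,:2]/q[:,2:]
E
python3 - <<'E'
from h import *
for n in('scene','side','wrist'):
    c=cap(n,n+'0'); W=c['world_to_cam']; print(n,-W[:3,:3].T@W[:3,3],c['K'][0])
print(monitor.get_obs())
E
```

```text
scene [1409.82524843 -298.49839393  823.59456992] [446.66619544   0.         272.86058819]
side [470.68453472 675.88716935 894.17498681] [454.97582671   0.         280.63782939]
wrist [ 239.00540913 -474.60918756  383.93761432] [301.35129929   0.         278.72679099]
{'time': 0.15, 'joint_positions': array([-1.40000340e+00,  3.42562990e-01,  1.52476514e+00,  3.25708969e-05,
        1.27542880e+00, -1.46003901e-01]), 'dq': array([ 1.30176527e-03, -4.07557150e-04, -3.47048115e-03, -9.36040619e-06,
        7.48796318e-04, -1.87477398e-03]), 'tau': array([ 1.41475590e-03, -4.31470585e+01, -2.44353157e+01,  7.17924256e-02,
        5.37621905e-02, -8.24241488e-05]), 'tool_pos': array([ 163.52781487, -498.56867575,  226.21578871]), 'tcp_rot': array([-3.14044530e+00, -2.00203673e-04,  3.16787216e-01]), 'contact_force': array([-0.38864252, -0.39967423,  0.13006075]), 'moment': array([0.07279263, 0.0343826 , 0.00885346]), 'finger_force': 0.0, 'grip_width': 91.80902253289962}
```

View pics/scene0.png

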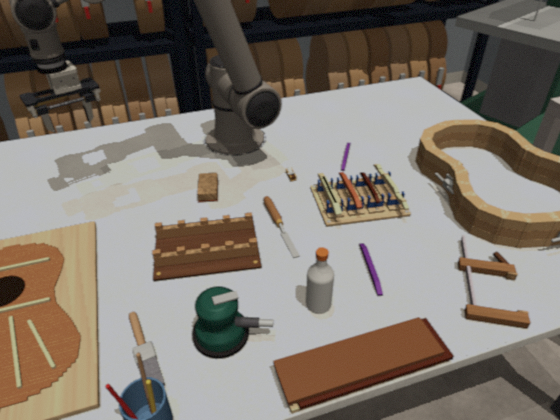

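View pics/side0.png

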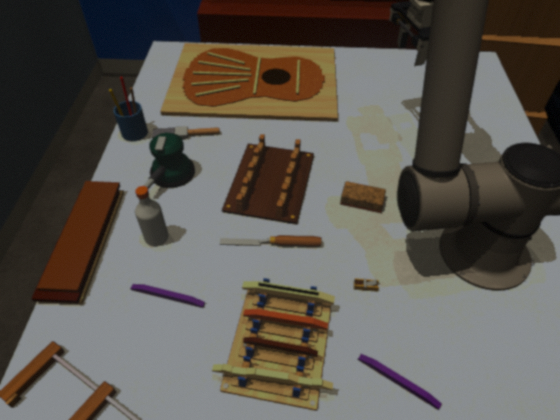

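The scene view shows the gluing rack at about (207,245), the carving rack at (360,195), and the chisel at (282,225). There are purple look-alikes at (346,155) and (371,268). In the side view the carving rack is at (280,345), running from carbon (290,292) through cedar (285,319) and mahogany (280,346) to spruce (270,377). The gluing rack is at (270,180), and the purple strips are at (168,295) and (400,380).

Next is one close crop to check the choice.

Run:
```python
from h import *
s=load('side')['frame']; a=cv2.resize(s[265:415,195:345],None,fx=4,fy=4,interpolation=cv2.INTER_CUBIC)
b=cv2.resize(s[130:225,215:325],(400,346),interpolation=cv2.INTER_CUBIC)
o=np.zeros((600,800,3),np.uint8); o[:,:400]=cv2.resize(s[265:415,200:340],(400,428+172))[:,:]; o[:346,400:]=b
f=load('scene')['frame'][155:230,300:420]; o[350:600,400:]=cv2.resize(f,(400,250),interpolation=cv2.INTER_CUBIC)
o=np.clip(o*1.4,0,255).astype(np.uint8); cv2.imwrite('pics/crop1.png',o)
c=load('side')
# gross positions
for n,uv,z in [('carbon',(290,292),60),('cedar',(285,319),60),('mahog',(280,346),58),('spruce',(270,377),62),('glue',(270,180),50),('chisel',(271,241),14)]:
    print(n,ray(c,uv,z).round(0))
hsv=cv2.cvtColor(s,cv2.COLOR_BGR2HSV)
for u,v in [(290,292),(285,319),(280,346),(270,377),(270,371)]: print(u,v,hsv[v-2:v+3,u].tolist())
```

```text
carbon [[468. 172.  60.]]
cedar [[476. 235.  60.]]
mahog [[484. 293.  58.]]
spruce [[499. 356.  62.]]
glue [[ 532. -170.   50.]]
chisel [[519.   3.  14.]]
290 292 [[31, 94, 60], [32, 102, 100], [31, 102, 107], [25, 108, 85], [20, 115, 69]]
285 319 [[8, 210, 129], [8, 208, 115], [9, 203, 84], [7, 180, 58], [8, 173, 50]]
280 346 [[7, 191, 56], [9, 186, 52], [7, 183, 46], [10, 173, 34], [12, 149, 29]]
270 377 [[31, 95, 131], [29, 101, 111], [24, 109, 82], [20, 124, 66], [20, 127, 62]]
270 371 [[21, 128, 134], [25, 114, 137], [29, 99, 137], [32, 97, 139], [32, 94, 141]]
```

View pics/crop1.png

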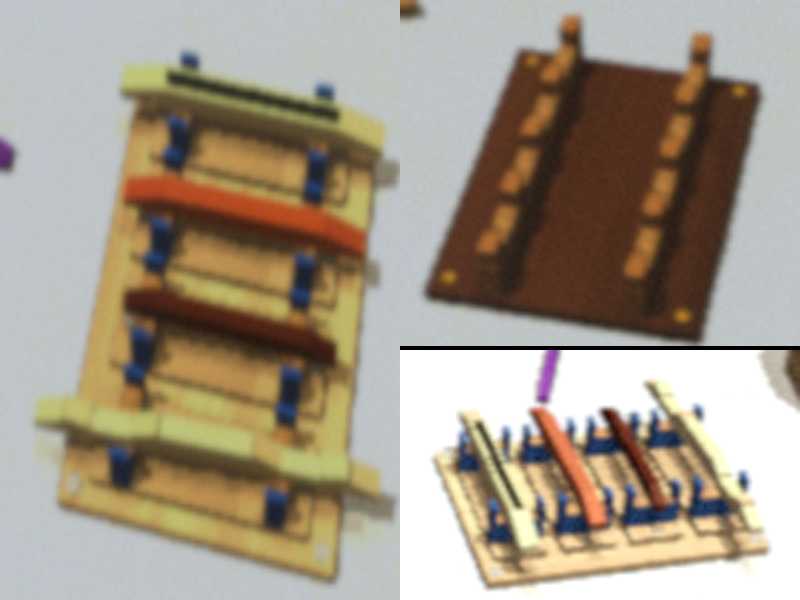

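The crop confirms the choice. From left (+y) to right the order is spruce (210,445), mahogany (230,325), cedar (245,215), carbon (250,100). The empty gluing rack with its notched beech rails is at top right. The purple strips are off the rack and I'll leave them alone. I'll move over the gluing rack to measure it with the wrist camera.

servo_tool --pt "0.237 -0.139 0" --pt "0.237 -0.139 0" --pt "0.237 -0.139 0" --pt "0.237 -0.139 0" --pt "0.237 -0.139 0" --pt "0.237 -0.139 0" --pt "0.237 -0.139 0" --pt "0.237 -0.139 0" --spin '[0,0,0,0,0,0,0,0]'

```text
time: 1.15
tool_pos: [455.5, -167.9, 226.6]
tcp_rot: [3.141, 0.0, 0.317]
contact_force: [0.4, -1.1, 0.3]
grip_width: 91.5
finger_force: 0.0
```

Run:
```python
from h import *
c=cap('wrist','wrist1'); o=monitor.get_obs(); print(o['tool_pos'],o['tcp_rot'])
s=load('side')
uv=np.array([(520,50),(760,88),(428,296),(702,340)],float); uv=np.c_[215+(uv[:,0]-400)*110/400,130+uv[:,1]*95/346]
P=ray(s,uv,24); print(P.round(0),P.mean(0));
```

```text
[ 458.80675024 -163.22188163  226.62722135] [-3.13962101 -0.00332891  0.31996994]
[[ 607. -341.   24.]
 [ 415. -307.   24.]
 [ 647.  -78.   24.]
 [ 455.  -48.   24.]] [ 530.87867472 -193.49883461   24.        ]
```

View pics/wrist1.png

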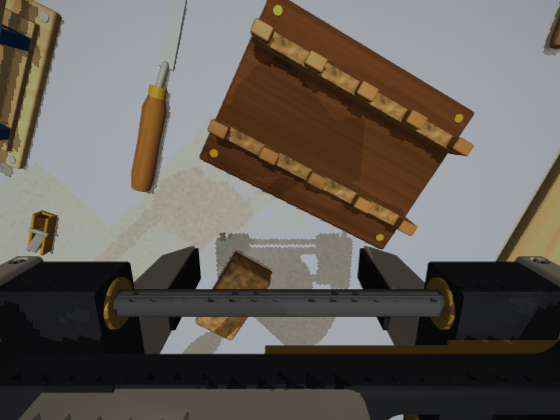

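The wrist view shows the gluing rack with its board pins at (278,10), (459,118), (214,153) and (380,238). The rails' tooth ends are at (262,28)–(462,147) and (218,127)–(407,227), and the chisel is at (150,130). I'll refine the pins by colour, then move over the carving rack, about +430 mm in y.

Run:
```python
from h import *
c=load('wrist'); h=cv2.cvtColor(c['frame'],cv2.COLOR_BGR2HSV)
m=cv2.inRange(h,(20,140,110),(35,255,255)); n,_,st,ce=cv2.connectedComponentsWithStats(m)
pts=[ce[i] for i in range(1,n) if st[i,4]>20 and ce[i][1]<250 and 190<ce[i][0]<480]; print(np.round(pts,1))
g=np.array([(278,10),(459,118),(214,153),(380,238)],float)
for z in (12,24):
    P=ray(c,g,z); print(z,P.round(1).tolist(),P.mean(0).round(1),[np.linalg.norm(P[i]-P[j]).round(1) for i,j in((0,1),(2,3),(0,2),(1,3))])
    d=P[0]+P[1]-P[2]-P[3]; e=P[0]+P[2]-P[1]-P[3]; print(np.arctan2(d[1],d[0]),np.arctan2(-e[0],e[1]))
t=np.array([(262,28),(462,147),(218,127),(407,227)],float)
for z in(58,70):
    P=ray(c,t,z); print(z,P.mean(0).round(1),[np.linalg.norm(P[i]-P[j]).round(1) for i,j in((0,1),(2,3),(0,2),(1,3))])
```

```text
[[277.4   9.7]
 [458.4 117.8]
 [213.5 152.6]
 [379.4 237. ]]
12 [[637.4, -108.4, 12.0], [598.6, -345.8, 12.0], [469.2, -81.1, 12.0], [429.6, -318.7, 12.0]] [ 533.7 -213.5   12. ] [np.float64(240.6), np.float64(240.8), np.float64(170.4), np.float64(171.2)]
-0.15996459333265378 -0.16370612134898574
24 [[634.0, -109.5, 24.0], [596.4, -339.3, 24.0], [471.2, -83.1, 24.0], [432.8, -313.0, 24.0]] [ 533.6 -211.2   24. ] [np.float64(232.8), np.float64(233.1), np.float64(164.9), np.float64(165.7)]
-0.15996459333265378 -0.16370612134898557
58 [ 534.6 -212.    58. ] [np.float64(238.5), np.float64(238.4), np.float64(102.6), np.float64(102.0)]
70 [ 534.5 -209.5   70. ] [np.float64(229.8), np.float64(229.6), np.float64(98.8), np.float64(98.2)]
```

servo_tool --pt "0 0 0" --pt "0.07 -0.25 0" --pt "0.07 -0.25 0" --pt "0.07 -0.25 0" --pt "0.07 -0.25 0" --pt "0.07 -0.25 0" --pt "0.07 -0.25 0" --pt "0.07 -0.25 0" --spin '[0,0.04,0.04,0.04,0.04,0.04,0.04,0.04]'

```text
time: 2.2
tool_pos: [507.0, 187.4, 226.8]
tcp_rot: [3.141, -0.0, -0.127]
contact_force: [0.5, -1.2, 0.3]
grip_width: 91.8
finger_force: 0.0
```

The pins are 170 × 240 mm apart at z = 12 and the rails are 102 mm apart at z = 58. Both fit the given sizes, so the rack stands on the bench.

servo_tool --pt "-0.19 -0.128 0" --pt "-0.19 -0.128 0" --pt "-0.19 -0.128 0" --pt "0 0 0" --pt "0 0 0" --pt "0 0 0" --pt "0 0 0" --pt "0 0 0" --spin '[0.01,0.01,0.005,0,0,0,0,0]'

```text
time: 3.2
tool_pos: [404.7, 278.8, 226.6]
tcp_rot: [3.141, 0.0, -0.163]
contact_force: [-0.0, 0.3, 0.6]
grip_width: 91.7
finger_force: 0.0
```

Run:
```python
from h import *
c=cap('wrist','wrist2'); o=monitor.get_obs(); print(o['tool_pos'],o['tcp_rot'])
```

```text
[404.6504898  278.91097175 226.59471916] [ 3.14139952e+00  6.73607101e-06 -1.62931783e-01]
```

View pics/wrist2.png

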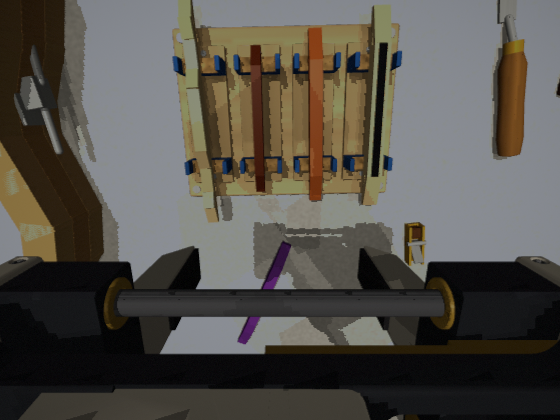

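The wrist view shows spruce from (187,0) to (211,220), mahogany from (257,45) to (261,190), cedar from (316,28) to (315,198), and carbon from (382,8) to (370,203). The blue forks are clear at rows 62 and 165, and the purple strip at (265,290) is off the rack.

Run:
```python
from h import *
c=load('wrist'); f=c['frame']; h=cv2.cvtColor(f,cv2.COLOR_BGR2HSV); roi=np.zeros(f.shape[:2],np.uint8); roi[0:240,165:410]=255
def comp(m,box):
    r=np.zeros_like(m); x0,x1,y0,y1=box; r[y0:y1,x0:x1]=m[y0:y1,x0:x1]
    n,l,st,ce=cv2.connectedComponentsWithStats(r); i=1+st[1:,4].argmax(); v,u=np.where(l==i); return np.c_[u,v],st[i]
for n,lo,hi,box,z in [('cedar',(3,190,110),(11,255,255),(295,335,0,240),60),('mahog',(0,120,15),(11,255,95),(245,275,20,240),58),('strip',(0,0,0),(180,255,38),(366,392,20,200),60)]:
    p,st=comp(cv2.inRange(h,lo,hi),box); v=np.unique(p[:,1]); mid=np.array([(np.median(p[p[:,1]==y,0]),y) for y in v])
    w=np.median([np.ptp(p[p[:,1]==y,0])+1 for y in v])
    P=ray(c,mid,z); a,b=P[0],P[-1]; k=np.polyfit(P[:,0],P[:,1],1)
    print(n,st,'w',w,'c',((a+b)/2).round(1),'len',np.linalg.norm(a-b).round(1),'yaw',np.arctan(k[0]).round(3))
for n,uv in [('carbon',[(382,8),(370,203)]),('spruce hi',[(194,60),(201,150)]),('spruce',[(187,0),(211,220)])]:
    P=ray(c,uv,60 if 'hi' in n or n=='carbon' else 52); d=P[0]-P[1]; print(n,P.round(1).tolist(),P.mean(0).round(1),np.linalg.norm(d).round(1),np.arctan2(d[1],d[0]).round(3))
m=cv2.inRange(h,(100,120,40),(130,255,255))&roi; n,l,st,ce=cv2.connectedComponentsWithStats(m)
for i in range(1,n):
    if st[i,4]>15: print(ce[i].round(0),st[i,4],ray(c,ce[i],50).round(0))
g=f[0:240,165:410]; cv2.imwrite('pics/crop2.png',np.clip(cv2.resize(g,None,fx=2.45,fy=2.45,interpolation=cv2.INTER_CUBIC)*1.7,0,255).astype(np.uint8))
```

```text
cedar [310  92  12  86 859] w 12.0 c [460.8 233.5  60. ] len 86.3 yaw -0.095
mahog [ 251   45   14  147 1392] w 10.0 c [483.1 287.1  58. ] len 144.9 yaw -0.148
strip [372  43  16 134 912] w 7.0 c [472.  163.7  60. ] len 129.1 yaw -0.138
carbon [[565.3, 153.9, 60.0], [378.4, 179.2, 60.0]] [471.9 166.5  60. ] 188.7 -0.135
spruce hi [[551.2, 337.6, 60.0], [465.9, 351.4, 60.0]] [508.6 344.5  60. ] 86.4 -0.161
spruce [[604.2, 333.3, 52.0], [385.5, 361.2, 52.0]] [494.9 347.2  52. ] 220.4 -0.127
[399.  58.] 73 [[521. 137.  50.]]
[296.  61.] 74 [[536. 239.  50.]]
[338.  60.] 69 [[530. 197.  50.]]
[357.  59.] 73 [[527. 178.  50.]]
[217.  62.] 74 [[547. 318.  50.]]
[236.  62.] 70 [[545. 298.  50.]]
[277.  61.] 64 [[539. 257.  50.]]
[176.  64.] 72 [[553. 359.  50.]]
[279. 164.] 70 [[437. 273.  50.]]
[297. 163.] 66 [[434. 253.  50.]]
[333. 163.] 73 [[427. 213.  50.]]
[351. 162.] 65 [[425. 194.  50.]]
[389. 164.] 58 [[417. 152.  50.]]
[225. 165.] 73 [[445. 332.  50.]]
[243. 165.] 70 [[442. 312.  50.]]
[187. 168.] 56 [[449. 374.  50.]]
```

View pics/crop2.png

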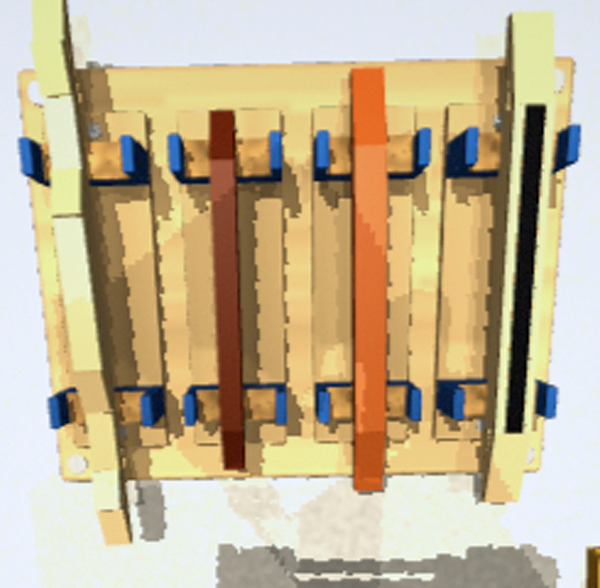

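The enlarged crop shows each brace's full-height middle in crop pixels:
- **Spruce:** rows 213–370, top face about (64,213) to (89,370).
- **Mahogany:** rows 160–430.
- **Cedar:** rows 143–433, columns 354–386.
- **Carbon:** strip from (535,105) to (514,433).

The braces sit a little off centre and skewed in their forks.

```bash
cat > tgt.py <<'E'
from h import *
def go(x,y,z,yaw,o=None):
    o=o or monitor.get_obs(); p=o['tool_pos']; Y=o['tcp_rot'][2]; d=np.array([x,y,z])-p
    r=lambda a:np.array([d[0]*np.cos(a)+d[1]*np.sin(a),d[0]*np.sin(a)-d[1]*np.cos(a),-d[2]])/200
    print('at',p.round(1),round(Y,3),'units now-axes',r(Y).round(3),'after-spin axes',r(yaw).round(3),'spin',round(-(yaw-Y)/(np.pi/2),4))
E
python3 - <<'E'
from tgt import *
c=load('wrist')
for n,q,z,L in [('spruce',[(64,213),(89,370)],62,70),('mahog',[(222,160),(231,432)],58,110),('cedar',[(370,143),(370,433)],60,115),('carbon',[(535,105),(514,433)],60,130)]:
    q=np.array(q,float)/2.45+[165,0]; P=ray(c,q,z); d=P[0]-P[1]
    print(n,P.mean(0).round(1),'len',np.linalg.norm(d).round(1),L,'yaw',np.arctan2(d[1],d[0]).round(3))
print('spruce ends',ray(c,np.array([[52,0],[115,543]])/2.45+[165,0],50).round(1))
s=load('side'); print('bottle',ray(s,[152,243],0).round(0)); go(470.5,164.5,120,-.138)
E
```

```text
spruce [496.3 348.4  62. ] len 62.9 70 yaw -0.078
mahog [482.4 287.6  58. ] len 110.5 110 yaw -0.15
cedar [475.4 227.4  60. ] len 116.5 115 yaw -0.128
carbon [471.6 163.1  60. ] len 130.0 130 yaw -0.134
spruce ends [[605.1 334.5  50. ]
 [382.8 361.1  50. ]]
bottle [[812.  14.   0.]]
at [404.7 278.9 226.6] -0.163 units now-axes [0.418 0.511 0.533] after-spin axes [0.405 0.521 0.533] spin -0.0159
```

Measured lengths match the given ones, so I'm starting with carbon at about (471.6, 163.5), yaw −0.135.

servo_tool --pt "0 0 0" --pt "0.1025 0.132 0.133" --pt "0.1025 0.132 0.133" --pt "0.1025 0.132 0.133" --pt "0.1025 0.132 0.133" --pt "0 0 0" --pt "0 0 0" --pt "0 0 0" --spin '[-0.018,0,0,0,0,0,0,0]' --hand -0.25

```text
time: 4.25
tool_pos: [471.6, 164.6, 121.2]
tcp_rot: [-3.141, -0.002, -0.133]
contact_force: [0.0, -0.6, -0.0]
grip_width: 34.4
finger_force: 0.0
```

Run:
```python
from tgt import *
go(471.6,163.5,32,-.135); cap('wrist','w3')
```

```text
at [471.6 164.6 121.2] -0.133 units now-axes [0.001 0.005 0.446] after-spin axes [0.001 0.005 0.446] spin 0.0016
```

View pics/w3.png

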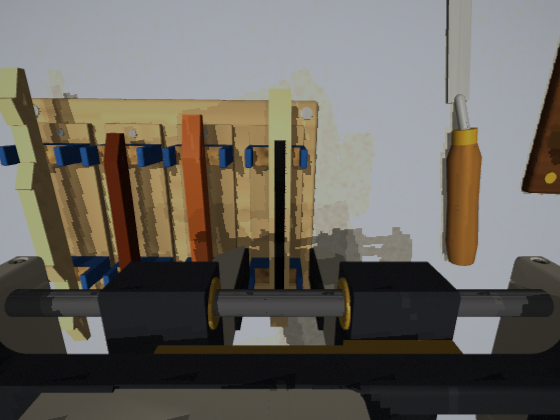

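The carbon brace lies upright at column 280, midway between the fingers at (235,285) and (325,285). The neighbouring cedar is clear, so I'm descending.

servo_tool --pt "0 0.005 0.1" --pt "0 0 0.1" --pt "0 0 0.1" --pt "0 0 0.086" --pt "0 0 0.06" --pt "0 0 0" --pt "0 0 0" --pt "0 0 0" --spin '[0,0,0,0,0,0,0,0]'

```text
time: 5.3
tool_pos: [471.8, 162.8, 31.8]
tcp_rot: [-3.141, -0.001, -0.134]
contact_force: [-0.5, 0.4, -0.2]
grip_width: 34.3
finger_force: 0.0
```

servo_tool --pt "0 0 0" --pt "0 0 0" --pt "0 0 0" --pt "0 0 0" --pt "0 0 -0.03" --pt "0 0 -0.1" --pt "0 0 -0.2" --pt "0 0 -0.2" --spin '[0,0,0,0,0,0,0,0]' --hand -1

```text
time: 6.3
tool_pos: [471.1, 162.5, 138.3]
tcp_rot: [3.141, 0.001, -0.134]
contact_force: [1.2, 0.1, -0.7]
grip_width: 15.5
finger_force: 30.0
```

Carbon is gripped (15.5 mm opening). Carrying it to the notch at y = −90, (519.5, −301.8).

servo_tool --pt "0 0 0" --pt "0.0613 0.225 0" --pt "0.0613 0.225 0" --pt "0.0613 0.225 0" --pt "0.0613 0.225 0" --pt "0.0613 0.225 0" --pt "0.0613 0.225 0" --pt "0.0613 0.225 0" --spin '[0.018,0,0,0,0,0,0,0]'

```text
time: 7.3
tool_pos: [504.5, -163.4, 136.1]
tcp_rot: [-3.141, 0.002, -0.163]
contact_force: [0.2, -0.8, -0.3]
grip_width: 15.8
finger_force: 30.0
```

servo_tool --pt "0.0613 0.225 0" --pt "0.0613 0.225 0" --pt "0.0613 0.225 0" --pt "0 0 0" --pt "0 0 0" --pt "0 0 0" --pt "0 0 0" --pt "0 0 0" --spin '[0,0,0,0,0,0,0,0]'

```text
time: 8.3
tool_pos: [519.8, -300.7, 137.3]
tcp_rot: [3.141, -0.0, -0.161]
contact_force: [-0.3, 0.2, -0.9]
grip_width: 15.9
finger_force: 30.0
```

Run:
```python
from tgt import *
go(519.5,-301.8,33,-.162); cap('wrist','w4')
```

```text
at [ 519.8 -300.7  137.3] -0.161 units now-axes [-0.001  0.006  0.522] after-spin axes [-0.001  0.006  0.522] spin 0.0004
```

View pics/w4.png

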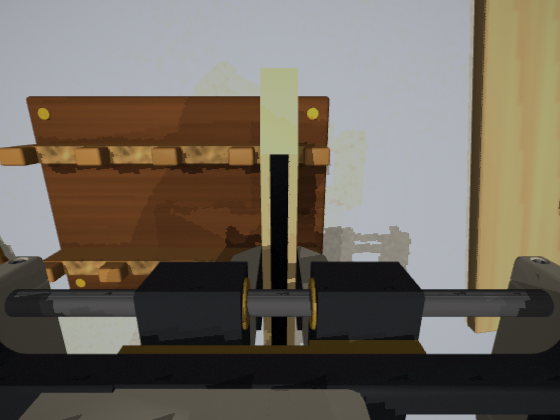

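Carbon is carried at columns 262–298. The last notch of the far rail lies between the teeth at (243,155) and (320,155), and the pins are at (313,113), (43,113) and (80,283). I'll check the rack position from this still view.

Run:
```python
from tgt import *
c=load('wrist')
P=ray(c,[(313,113),(43,113),(80,283)],12); print(P.round(1)); print('centre by diag',((P[0]+P[2])/2).round(1), 'lens',np.linalg.norm(P[0]-P[1]),np.linalg.norm(P[1]-P[2]))
d=P[1]-P[0]; print('yaw',np.arctan2(-d[0],d[1]))
T=ray(c,[(243,156),(320,156)],58); print(T.round(1))
yaw=-.162; C=(P[0]+P[2])/2
for y in(90,30,-30,-90): print(y,(C[:2]+y*np.array([-np.sin(yaw),np.cos(yaw)])).round(1))
```

```text
[[ 598.6 -345.3   12. ]
 [ 637.6 -107.3   12. ]
 [ 468.7  -79.7   12. ]]
centre by diag [ 533.7 -212.5   12. ] lens 241.12898362574973 171.16278916787027
yaw -0.16238779824156216
[[ 575.8 -282.3   58. ]
 [ 566.1 -341.5   58. ]]
90 [ 548.2 -123.6]
30 [ 538.5 -182.9]
-30 [ 528.8 -242.1]
-90 [ 519.2 -301.3]
```

The rack position is confirmed to within 1 mm. Lowering carbon.

servo_tool --pt "0 0.003 0.12" --pt "0 0 0.13" --pt "0 0 0.12" --pt "0 0 0.08" --pt "0 0 0.04" --pt "0 0 0.02" --pt "0 0 0.013" --pt "0 0 0" --spin '[0,0,0,0,0,0,0,0]'

```text
time: 9.35
tool_pos: [519.7, -302.0, 32.9]
tcp_rot: [3.141, -0.001, -0.162]
contact_force: [0.3, 0.1, 1.2]
grip_width: 15.8
finger_force: 30.0
```

servo_tool --pt "0 0 0" --pt "0 0 0" --pt "0 0 0" --pt "0 0 0" --pt "0 0 -0.05" --pt "0 0 -0.1" --pt "0 0 -0.2" --pt "0 0 -0.2" --spin '[0,0,0,0,0,0,0,0]' --hand -0.25

```text
time: 10.35
tool_pos: [519.5, -301.8, 144.2]
tcp_rot: [3.141, -0.0, -0.162]
contact_force: [0.1, 0.0, 1.3]
grip_width: 34.6
finger_force: 0.0
```

servo_tool --pt "0 0 0" --pt "-0.0506 -0.236 0" --pt "-0.0506 -0.236 0" --pt "-0.0506 -0.236 0" --pt "-0.0506 -0.236 0" --pt "-0.0506 -0.236 0" --pt "-0.0506 -0.236 0" --pt "-0.0506 -0.236 0" --spin '[-0.0216,0,0,0,0,0,0,0]'

```text
time: 11.35
tool_pos: [490.9, 36.4, 142.2]
tcp_rot: [3.141, 0.001, -0.128]
contact_force: [1.4, 0.9, 0.1]
grip_width: 34.5
finger_force: 0.0
```

servo_tool --pt "-0.0506 -0.236 0" --pt "-0.0506 -0.236 0" --pt "-0.0506 -0.236 0" --pt "-0.0506 -0.236 0" --pt "0 0 0.1" --pt "0 0 0" --pt "0 0 0" --pt "0 0 0" --spin '[0,0,0,0,0,0,0,0]'

```text
time: 12.35
tool_pos: [476.1, 226.8, 123.1]
tcp_rot: [-3.141, -0.001, -0.129]
contact_force: [-1.3, -0.1, -0.1]
grip_width: 34.4
finger_force: 0.0
```

Run:
```python
from tgt import *
go(475.4,227.4,32,-.128); c=cap('wrist','w5'); h=cv2.cvtColor(c['frame'],cv2.COLOR_BGR2HSV)
m=cv2.inRange(h,(3,170,80),(12,255,255)); m[:, :230]=0; m[:,330:]=0; m[300:]=0
v,u=np.where(m>0); rows=[(y,np.median(u[v==y]),np.ptp(u[v==y])) for y in range(v.min(),v.max(),20)]; print(rows)
```

```text
at [476.1 226.8 123.1] -0.129 units now-axes [-0.004 -0.002  0.456] after-spin axes [-0.004 -0.002  0.456] spin -0.0008
[(109, np.float64(276.5), np.int64(15)), (129, np.float64(277.0), np.int64(16)), (149, np.float64(276.5), np.int64(17)), (169, np.float64(277.0), np.int64(16)), (189, np.float64(277.0), np.int64(16)), (209, np.float64(277.0), np.int64(16)), (229, np.float64(277.5), np.int64(15)), (249, np.float64(277.0), np.int64(16))]
```

Cedar stands upright at column 277, against 280 for the finger midline, so a 2 mm nudge is enough.

servo_tool --pt "-0.004 -0.01 0.1" --pt "0 0 0.1" --pt "0 0 0.1" --pt "0 0 0.096" --pt "0 0 0.06" --pt "0 0 0" --pt "0 0 0" --pt "0 0 0" --spin '[0,0,0,0,0,0,0,0]'

```text
time: 13.4
tool_pos: [475.6, 229.5, 32.0]
tcp_rot: [-3.141, -0.001, -0.128]
contact_force: [0.1, 0.2, -0.2]
grip_width: 34.3
finger_force: 0.0
```

servo_tool --pt "0 0 0" --pt "0 0 0" --pt "0 0 0" --pt "0 0 0" --pt "0 0 -0.03" --pt "0 0 -0.1" --pt "0 0 -0.2" --pt "0 0 -0.2" --spin '[0,0,0,0,0,0,0,0]' --hand -1

```text
time: 14.4
tool_pos: [474.8, 229.3, 138.5]
tcp_rot: [3.141, 0.0, -0.128]
contact_force: [0.4, 0.3, -0.5]
grip_width: 12.8
finger_force: 30.0
```

servo_tool --pt "0 0 0" --pt "0.0645 0.2283 0" --pt "0.0645 0.2283 0" --pt "0.0645 0.2283 0" --pt "0.0645 0.2283 0" --pt "0.0645 0.2283 0" --pt "0.0645 0.2283 0" --pt "0.0645 0.2283 0" --spin '[0.0216,0,0,0,0,0,0,0]'

```text
time: 15.4
tool_pos: [512.0, -102.0, 136.4]
tcp_rot: [-3.141, 0.002, -0.163]
contact_force: [0.8, -0.1, 0.5]
grip_width: 12.7
finger_force: 30.0
```

servo_tool --pt "0.0645 0.2283 0" --pt "0.0645 0.2283 0" --pt "0.0645 0.2283 0" --pt "0 0 0" --pt "0 0 0" --pt "0 0 0" --pt "0 0 0" --pt "0 0 0" --spin '[0,0,0,0,0,0,0,0]'

```text
time: 16.4
tool_pos: [528.7, -241.4, 137.5]
tcp_rot: [3.141, -0.0, -0.161]
contact_force: [-0.4, 0.6, 0.3]
grip_width: 12.7
finger_force: 30.0
```

Run:
```python
from tgt import *
go(528.8,-242.1,32.6,-.162); cap('wrist','w6')
```

```text
at [ 528.7 -241.4  137.5] -0.161 units now-axes [0.001 0.003 0.524] after-spin axes [0.001 0.003 0.524] spin 0.0004
```

View pics/w6.png

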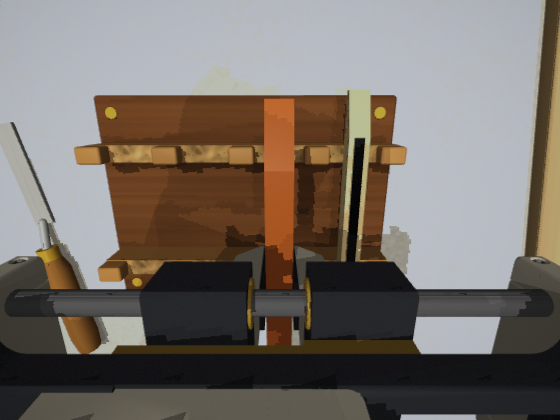

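Carbon sits in the last notch at (355,150), between the teeth at (318,155) and (393,155). Cedar hangs over the third notch, at column 280 between the teeth at (243,155) and (318,155). Lowering.

servo_tool --pt "0 0.003 0.12" --pt "0 0 0.13" --pt "0 0 0.12" --pt "0 0 0.08" --pt "0 0 0.04" --pt "0 0 0.02" --pt "0 0 0.014" --pt "0 0 0" --spin '[0,0,0,0,0,0,0,0]'

```text
time: 17.45
tool_pos: [528.7, -242.8, 32.9]
tcp_rot: [3.141, -0.001, -0.162]
contact_force: [-0.4, 0.7, -1.2]
grip_width: 12.6
finger_force: 30.0
```

servo_tool --pt "0 0 0" --pt "0 0 0" --pt "0 0 0" --pt "0 0 0" --pt "0 0 -0.05" --pt "0 0 -0.1" --pt "0 0 -0.2" --pt "0 0 -0.2" --spin '[0,0,0,0,0,0,0,0]' --hand -0.25

```text
time: 18.45
tool_pos: [528.4, -242.6, 144.2]
tcp_rot: [3.141, -0.0, -0.162]
contact_force: [0.8, 0.1, 1.0]
grip_width: 34.4
finger_force: 0.0
```

servo_tool --pt "0 0 0" --pt "-0.0568 -0.2356 0" --pt "-0.0568 -0.2356 0" --pt "-0.0568 -0.2356 0" --pt "-0.0568 -0.2356 0" --pt "-0.0568 -0.2356 0" --pt "-0.0568 -0.2356 0" --pt "-0.0568 -0.2356 0" --spin '[-0.0076,0,0,0,0,0,0,0]'

```text
time: 19.45
tool_pos: [498.5, 96.9, 142.0]
tcp_rot: [3.141, 0.001, -0.15]
contact_force: [0.8, 0.5, 0.3]
grip_width: 34.6
finger_force: 0.0
```

servo_tool --pt "-0.0568 -0.2356 0" --pt "-0.0568 -0.2356 0" --pt "-0.0568 -0.2356 0" --pt "-0.0568 -0.2356 0" --pt "0 0 0.1" --pt "0 0 0" --pt "0 0 0" --pt "0 0 0" --spin '[0,0,0,0,0,0,0,0]'

```text
time: 20.45
tool_pos: [483.1, 288.1, 123.1]
tcp_rot: [-3.141, -0.001, -0.151]
contact_force: [0.2, -0.6, 0.3]
grip_width: 34.5
finger_force: 0.0
```

Run:
```python
from tgt import *
go(482.4,288.5,31.5,-.15); c=cap('wrist','w7'); h=cv2.cvtColor(c['frame'],cv2.COLOR_BGR2HSV)
m=cv2.inRange(h,(0,130,15),(11,255,110)); m[:, :255]=0; m[:,305:]=0; m[250:]=0; m[:80]=0
v,u=np.where(m>0); print([(y,np.median(u[v==y]),np.ptp(u[v==y])) for y in range(v.min(),v.max(),20)])
```

```text
at [483.1 288.1 123.1] -0.151 units now-axes [-0.004 -0.002  0.458] after-spin axes [-0.004 -0.002  0.458] spin -0.0009
[(126, np.float64(283.0), np.int64(0)), (146, np.float64(277.5), np.int64(13)), (166, np.float64(278.0), np.int64(12)), (186, np.float64(278.0), np.int64(12)), (206, np.float64(278.5), np.int64(11)), (226, np.float64(278.5), np.int64(11)), (246, np.float64(278.5), np.int64(11))]
```

View pics/w7.png

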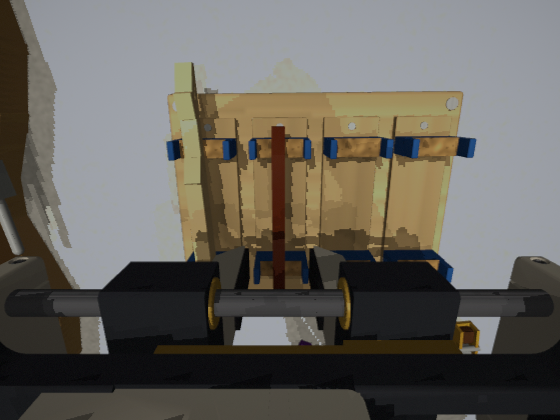

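Mahogany stands at column 278 between the fingers at (235,285) and (325,285), and spruce at (205,230) is clear of the left finger.

servo_tool --pt "-0.004 -0.008 0.1" --pt "0 0 0.1" --pt "0 0 0.1" --pt "0 0 0.098" --pt "0 0 0.06" --pt "0 0 0" --pt "0 0 0" --pt "0 0 0" --spin '[0,0,0,0,0,0,0,0]'

```text
time: 21.5
tool_pos: [482.5, 290.4, 31.7]
tcp_rot: [-3.141, -0.001, -0.15]
contact_force: [-0.4, -0.4, 0.1]
grip_width: 34.5
finger_force: 0.0
```

servo_tool --pt "0 0 0" --pt "0 0 0" --pt "0 0 0" --pt "0 0 0" --pt "0 0 -0.03" --pt "0 0 -0.1" --pt "0 0 -0.2" --pt "0 0 -0.2" --spin '[0,0,0,0,0,0,0,0]' --hand -1

```text
time: 22.5
tool_pos: [481.9, 290.1, 138.1]
tcp_rot: [3.141, 0.0, -0.15]
contact_force: [0.4, -0.6, 0.2]
grip_width: 9.9
finger_force: 30.0
```

servo_tool --pt "0 0 0" --pt "0.066 0.2289 0" --pt "0.066 0.2289 0" --pt "0.066 0.2289 0" --pt "0.066 0.2289 0" --pt "0.066 0.2289 0" --pt "0.066 0.2289 0" --pt "0.066 0.2289 0" --spin '[0.0076,0,0,0,0,0,0,0]'

```text
time: 23.5
tool_pos: [520.9, -42.4, 136.1]
tcp_rot: [-3.142, 0.001, -0.163]
contact_force: [-0.1, 0.1, -0.3]
grip_width: 10.2
finger_force: 30.0
```

servo_tool --pt "0.066 0.2289 0" --pt "0.066 0.2289 0" --pt "0.066 0.2289 0" --pt "0 0 0" --pt "0 0 0" --pt "0 0 0" --pt "0 0 0" --pt "0 0 0" --spin '[0,0,0,0,0,0,0,0]'

```text
time: 24.5
tool_pos: [538.4, -182.2, 137.0]
tcp_rot: [3.142, -0.0, -0.161]
contact_force: [0.7, 0.6, -0.3]
grip_width: 10.0
finger_force: 30.0
```

Run:
```python
from tgt import *
go(538.5,-182.9,32.3,-.162); cap('wrist','w8')
```

```text
at [ 538.4 -182.2  137. ] -0.161 units now-axes [0.001 0.003 0.524] after-spin axes [0.001 0.003 0.524] spin 0.0004
```

View pics/w8.png

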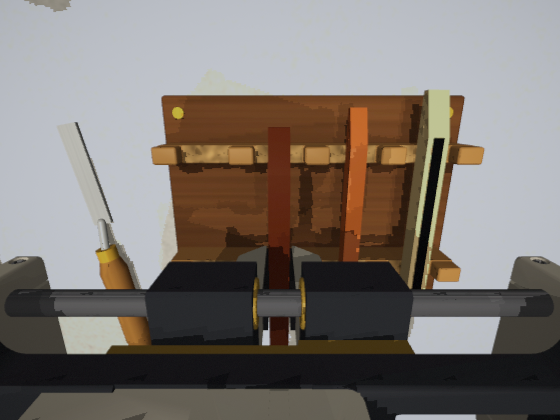

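Cedar at (355,160) and carbon at (435,160) lie in their notches, and mahogany is over the second notch at column 279. Lowering.

servo_tool --pt "0 0.003 0.12" --pt "0 0 0.13" --pt "0 0 0.12" --pt "0 0 0.08" --pt "0 0 0.04" --pt "0 0 0.02" --pt "0 0 0.013" --pt "0 0 0" --spin '[0,0,0,0,0,0,0,0]'

```text
time: 25.55
tool_pos: [538.5, -183.6, 32.7]
tcp_rot: [3.141, -0.001, -0.162]
contact_force: [0.2, 0.2, -0.8]
grip_width: 10.0
finger_force: 30.0
```

servo_tool --pt "0 0 0" --pt "0 0 0" --pt "0 0 0" --pt "0 0 0" --pt "0 0 -0.05" --pt "0 0 -0.1" --pt "0 0 -0.2" --pt "0 0 -0.2" --spin '[0,0,0,0,0,0,0,0]' --hand -0.25

```text
time: 26.55
tool_pos: [538.1, -183.4, 144.0]
tcp_rot: [3.141, -0.0, -0.162]
contact_force: [-0.7, -0.3, 0.5]
grip_width: 34.6
finger_force: 0.0
```

servo_tool --pt "0 0 0" --pt "-0.0476 -0.2378 0" --pt "-0.0476 -0.2378 0" --pt "-0.0476 -0.2378 0" --pt "-0.0476 -0.2378 0" --pt "-0.0476 -0.2378 0" --pt "-0.0476 -0.2378 0" --pt "-0.0476 -0.2378 0" --spin '[-0.0267,0,0,0,0,0,0,0]'

```text
time: 27.55
tool_pos: [511.9, 156.6, 143.2]
tcp_rot: [-3.141, -0.001, -0.12]
contact_force: [0.9, 0.6, 0.1]
grip_width: 34.5
finger_force: 0.0
```

servo_tool --pt "-0.0476 -0.2378 0" --pt "-0.0476 -0.2378 0" --pt "-0.0476 -0.2378 0" --pt "-0.0476 -0.2378 0" --pt "0 0 0.1" --pt "0 0 0" --pt "0 0 0" --pt "0 0 0" --spin '[0,0,0,0,0,0,0,0]'

```text
time: 28.55
tool_pos: [497.8, 348.1, 123.3]
tcp_rot: [-3.141, -0.001, -0.121]
contact_force: [-1.0, -0.6, -0.2]
grip_width: 34.2
finger_force: 0.0
```

Run:
```python
from tgt import *
c=load('scene'); print('mould top edge',ray(c,[(417,140),(440,170),(455,195)],80).round(0).tolist(),ray(c,[(418,158),(450,205)],0).round(0).tolist())
go(497,348.5,32,-.12); cap('wrist','w9')
```

```text
mould top edge [[342.0, 531.0, 80.0], [516.0, 499.0, 80.0], [634.0, 466.0, 80.0]] [[333.0, 558.0, 0.0], [587.0, 505.0, 0.0]]
at [497.8 348.1 123.3] -0.121 units now-axes [-0.004 -0.002  0.457] after-spin axes [-0.004 -0.002  0.457] spin -0.0009
```

View pics/w9.png

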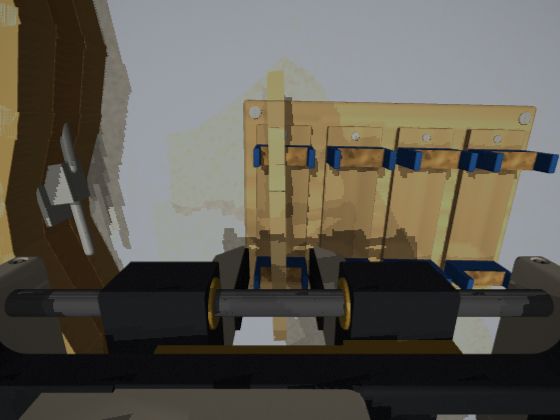

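Spruce is between the fingers, from (275,75) to (280,335), centred at column 277. The mould and clamp on the left, about (75,190), are at y ≥ 470, past the gripper body's edge at 443. Descending.

servo_tool --pt "-0.004 -0.008 0.1" --pt "0 0 0.1" --pt "0 0 0.1" --pt "0 0 0.092" --pt "0 0 0.06" --pt "0 0 0" --pt "0 0 0" --pt "0 0 0" --spin '[0,0,0,0,0,0,0,0]'

```text
time: 29.6
tool_pos: [497.0, 350.4, 32.7]
tcp_rot: [-3.141, -0.001, -0.12]
contact_force: [-1.6, 0.8, 0.3]
grip_width: 34.3
finger_force: 0.0
```

servo_tool --pt "0 0 0" --pt "0 0 0" --pt "0 0 0" --pt "0 0 0" --pt "0 0 -0.03" --pt "0 0 -0.1" --pt "0 0 -0.2" --pt "0 0 -0.2" --spin '[0,0,0,0,0,0,0,0]' --hand -1

```text
time: 30.6
tool_pos: [496.3, 350.1, 139.0]
tcp_rot: [3.141, 0.0, -0.12]
contact_force: [0.6, 0.3, -0.3]
grip_width: 11.8
finger_force: 30.0
```

servo_tool --pt "0 0 0" --pt "0.0637 0.2296 0" --pt "0.0637 0.2296 0" --pt "0.0637 0.2296 0" --pt "0.0637 0.2296 0" --pt "0.0637 0.2296 0" --pt "0.0637 0.2296 0" --pt "0.0637 0.2296 0" --spin '[0.0267,0,0,0,0,0,0,0]'

```text
time: 31.6
tool_pos: [532.6, 17.0, 138.4]
tcp_rot: [-3.142, -0.001, -0.162]
contact_force: [0.9, -0.4, -0.2]
grip_width: 11.8
finger_force: 30.0
```

servo_tool --pt "0.0637 0.2296 0" --pt "0.0637 0.2296 0" --pt "0.0637 0.2296 0" --pt "0 0 0" --pt "0 0 0" --pt "0 0 0" --pt "0 0 0" --pt "0 0 0" --spin '[0,0,0,0,0,0,0,0]'

```text
time: 32.6
tool_pos: [548.0, -122.9, 138.0]
tcp_rot: [3.142, -0.0, -0.161]
contact_force: [0.2, 0.4, -0.8]
grip_width: 11.6
finger_force: 30.0
```

Run:
```python
from tgt import *
go(548.2,-123.6,33.3,-.162); cap('wrist','w10')
```

```text
at [ 548.  -122.9  138. ] -0.161 units now-axes [0.001 0.003 0.524] after-spin axes [0.001 0.003 0.524] spin 0.0005
```

View pics/w10.png

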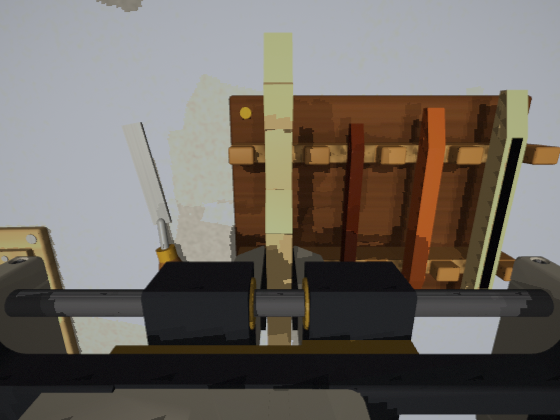

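Spruce is over the first notch at column 279, between the teeth at (242,155) and (317,155). Mahogany (355,190), cedar (428,190) and carbon (505,190) sit in their notches, and the chisel at (150,180) is untouched. Lowering.

servo_tool --pt "0 0.003 0.12" --pt "0 0 0.13" --pt "0 0 0.12" --pt "0 0 0.08" --pt "0 0 0.04" --pt "0 0 0.02" --pt "0 0 0.013" --pt "0 0 0" --spin '[0,0,0,0,0,0,0,0]'

```text
time: 33.65
tool_pos: [548.1, -124.3, 33.7]
tcp_rot: [3.141, -0.001, -0.162]
contact_force: [-0.3, -0.1, 0.2]
grip_width: 11.9
finger_force: 30.0
```

servo_tool --pt "0 0 0" --pt "0 0 0" --pt "0 0 0" --pt "0 0 0" --pt "0 0 -0.05" --pt "0 0 -0.1" --pt "0 0 -0.2" --pt "0 0 -0.2" --spin '[0,0,0,0,0,0,0,0]' --hand -0.25

```text
time: 34.65
tool_pos: [547.8, -124.2, 145.0]
tcp_rot: [3.141, -0.0, -0.162]
contact_force: [0.4, -0.3, -0.4]
grip_width: 34.3
finger_force: 0.0
```

servo_tool --pt "-0.1 0 -0.2" --pt "-0.25 0 -0.1" --pt "-0.25 0 0" --pt "-0.2 0 0" --pt "0 0 0" --pt "0 0 0" --pt "0 0 0" --pt "0 0 0" --spin '[0,0,0,0,0,0,0,0]'

```text
time: 35.65
tool_pos: [390.6, -98.4, 203.1]
tcp_rot: [-3.142, 0.0, -0.162]
contact_force: [0.3, -0.0, -0.3]
grip_width: 34.6
finger_force: 0.0
```

Run:
```python
from tgt import *
w=cap('wrist')['frame']; s=cap('side')['frame'][120:260,190:340]
o=np.zeros((600,800,3),np.uint8); o[:300,:400]=cv2.resize(w,(400,300)); o[:373,400:]=cv2.resize(s,(400,373),interpolation=cv2.INTER_CUBIC)
f=cap('scene')['frame'][190:290,140:310]; o[365:600,0:400]=cv2.resize(f,(400,235),interpolation=cv2.INTER_CUBIC)
cv2.imwrite('pics/end.png',np.clip(o*1.5,0,255).astype(np.uint8))
```

```text
(no output)
```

View pics/end.png

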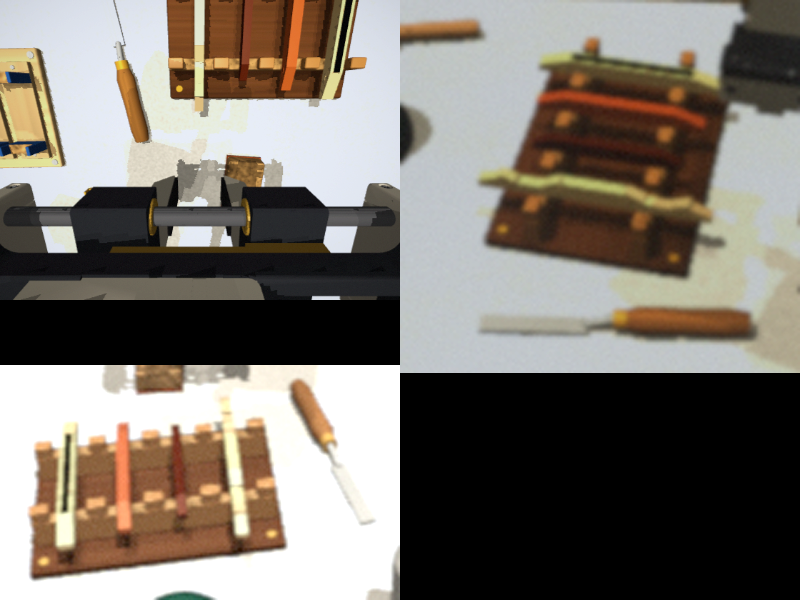

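All four braces lie flat, one to a notch, in the right order: in the scene view carbon is at (65,490), cedar (122,480), mahogany (178,470) and spruce (233,470). The chisel lies where it was and the gripper is clear, so I'm handing in.

```bash
python3 -c "
from plant import workorder; print(workorder.close_job())"
```

```text
the job is handed in; nothing more can be done
None
```

All four braces are on the gluing rack, one to a notch and left to right as spruce, mahogany, cedar, carbon; the chisel was not touched, and I handed the job in at about 36 s of robot time (the hand-in returned no verdict).

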